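Close the parts stack with its top tray

ROBOT

A 6-joint arm with a two-finger parallel gripper is mounted at the origin on a cart in front of the work surface, level with it; the furniture and walls round the work are solid. World frame = base frame: x ahead of the robot, y to its left, z up, the work surface at z = 0. Lengths are in m, angles in rad, forces in N, time in s.
With the tool pointing down it reaches from about 0.35 to 0.775 m from the base axis. Payload 5.5 kg.
Tool frame: the origin (TCP) lies midway between the tips of the shut fingers; the grasp point (between the pads) lies 19 mm behind it; z points along the fingers, y is the line along which they close (so a half turn about z gives the same grasp; the last joint's range is limited). The gripper opens to 85 mm and grips with 20 to 120 N. Pads are 22 mm wide; open, the fingers measure 114 mm over their backs; the gripper's body (76 mm by 85 mm) begins 54 mm behind the grasp point. The pads swing forward as they close: fully open they stand 13 mm farther back than shut.
Start: joints at [-1.401, 0.313, 0.046, 1.304, 0, 1.431], TCP at [0.175, -0.548, 0.231] pointing down, gripper open.
Joint ranges: [-2.76, 2.76], [-0.86, 1.69], [-1.03, 1.26], [-2.2, 2.34], [-1.47, 1.5], [-3.14, 3.14]. Speed limits (rad/s): [2.57, 2.57, 3.14, 3.14, 3.14, 3.14].

INTERFACE

Orientations are given as a unit quaternion [w, x, y, z].
In Python, from workcell import env gives the robot as it stands.
- The arm moves only by the tool move_arm, never from a script. Its argument "targets" is a list of rows, each a list of 3 entries, a list of its own where there are three numbers: the shift along the tool's x, y, z in mm, then the turn, a rotation vector about the tool's x, y, z in units of 10 degrees (1.0 is 10 degrees), then the closure, from -1 (fully open) to 1 (shut). In form: [[[dx, dy, dz], [ax, ay, az], gripper], ...]. A call has 1 to 5 rows; each row is the pose to reach, as a shift and turn from the pose commanded when the call began, along the tool's axes at that moment; what a row does not reach only later rows make up. A row lasts 1/8 s, in which the tool goes at most 62.5 mm and 10.7 degrees, less where a joint would pass 70% of its speed; a pose out of reach is approached as far as the arm can. A call with a gripper value outside its range is refused whole. The fingers move at their own pace and stop on an object; "squeeze" is the grip in N (left out, the last holds). Time passes only in rows, so rows that repeat a pose let the fingers close. It gives the time, the measured TCP pose, the force, the opening and the grip force at its end, in the units of the state.
- env.get_state(): the state, without advancing time (a new reading comes with each control period).
- env.read_camera(name): name is "scene" or "top"; returns a dict with "pixels" (384x512x3 uint8, red, green, blue), "fovy" (degrees; the focal length in pixels is half the picture's height over the tangent of half this angle, whatever the lens; pixels are square), "cx", "cy" (the principal point, pixels), "extrinsics" (4x4, takes a point from world to camera coordinates). Camera axes: x right, y up, looking along -z (the intrinsics and any distortion apply to the point x, -y, -z); pixel columns grow to the right and rows downward; lengths in m; the calibration is good to about 2 mm. A picture is of the moment at which its call begins. There is no depth.
- env.hand_in(): hands the job in; it is judged then, once.
Trained networks look in a picture, given as the dict that the camera call returned (one of the last four; its "shot" number tells which), for a name from the list of things; names that differ only in an ending like _2 or _b are one class to them, and where a whole thing is asked for, a point or a joint stands for the part that bears it (a point fixed in the world has none). Each returns a list of dicts, best first, with "confidence" (0 to 1); they miss things now and then, are a little off and sometimes report something else, mostly with a low value. They report only what shows in the picture. A call takes as long as a camera call.
- env.spot_in(thing, picture): "centre" ([x, y, z] in m, in world coordinates, good to about 4 mm: the middle of the surface that is visible of it).
- env.regions_of(thing, picture): "mask" (384x512 bool, what is visible of it).
- env.landmark_of(thing, picture): "centre" ([x, y, z] in m, in world coordinates, good to about 4 mm: a listed point, or the origin of a listed thing).
The state is a dict: "clock": time; "joint_pos": joint angles; "qvel": joint speeds; "tau": joint torques, N m; "tcp_pos": TCP position; "orientation": TCP orientation; "wrist_force": force on the tool from outside, world axes, zero at the start; "ft_torque": the same for the moment, N m; "finger_gap": finger opening in m; "grip_force": force on a finger pad.
Only numpy, scipy, OpenCV 4.12 (cv2) and the standard library are available. Lean on these libraries where they do the work, as an engineer would, in place of code of your own. Each camera call takes 0.05 s, during which the arm holds its last target. There are 200 camera calls.

TASK

Take the blue tray with the black carrying handle off its sloping rest and stack it level on the grey tray in the dock, so that all four steel corner pins drop into the four corner sockets. The grey tray may be screwed down a little off the dock's centre, so feel for the sockets; lower the tray fully home by its handle before you let go, and leave the glue bottle, tape rolls, yellow container and screwdriver around it undisturbed.

Things in the scene. Friction and masses are not known exactly. Their poses are not given: they have to be found in the camera images.
- top_tray: Blue open tray, 120 (x) x 160 (y) x 26 mm, loose, 0.2-0.4 kg. Origin: centre of its flat underside, z up through it. 4 steel pins point down from the underside at x +-45, y +-65 mm: 10 mm diameter, 12 long, the last 3 tapering to 7.2 mm. It starts on the sloping rest, tipped 30 degrees about its y axis: +x edge high; the handle leans to -x, the robot's left, within 20 degrees.
- tray_handle (a point): Centre of the blue tray's black handle bar, 62 mm above the underside; axes as the tray's. The bar runs along y, 110 mm long, 14 mm thick (x), 20 mm high (z), on two posts at y +-49 mm; free space of 26 mm below it down to the wall tops. To take it squarely the tool must lean 30 degrees with the tray; to seat the tray it must come upright again.
- dock_top (a point): Centre of the top face of the fixed dock, an aluminium plate 165 (x) x 205 (y) x 8 mm with yellow angle corners 14 mm high; z up. A grey open tray, 120 (x) x 160 (y) mm, is screwed down on it and cannot move: axes parallel to the dock's, but its centre anywhere up to 8 mm off the dock's centre in x and also in y. Where it sits is not reported. Dock and rest may swap sides.
- nominal_seat (a point): 45 mm above dock_top, level with the grey tray's four corner post tops (30 x 30 mm, at x +-45, y +-65 mm of the grey tray's own centre; its walls are 9 mm lower). Each post has a round socket 12.5 mm wide, 16 deep, 1 mm chamfer. Blue tray seated: its underside at this height, either way round. Pins off the sockets ride on the post tops: underside 12 mm higher.
- rest_face (a point): Point in the face of the fixed sloping rest, under the centre of the blue tray's underside at the start (the tray may lie up to 8 mm to either side). The rest is a wooden stand, 150 x 120 mm on the bench, with a 92 mm wide plywood board that rises at 30 degrees. The axes of this point are level: x from the rest's front to its back, z up.
- rest_lip (a point): Lower edge of the rest's board, 22 mm above the bench, where a lip 14 mm high across the 92 mm board stops the tray from sliding down. The tray's pins hang free on either side of the board. Lift the tray square off the board by 20 mm or more to clear the lip.
- glue: Bystander: white glue bottle with teal cap, 56 mm diameter, 127 mm high, loose, origin at the centre of its foot.
- big_roll: Bystander: cream roll of wide tape lying flat, 100 mm diameter, 48 mm high, loose, origin at the centre of its underside.
- cup: Bystander: cut-down yellow plastic container, 76 x 84 x 46 mm, loose, origin at the centre of its underside.
- roll: Bystander: orange tape roll, 55 mm diameter, 20 mm high, loose, origin at the centre of its underside.
- driver: Bystander: red-handled screwdriver lying on the bench, 166 mm long, 30 mm high, loose, origin at the centre of its underside.

How it is judged:
By the outcome, as a careful person would: the job done as asked, in the order asked, and still so for the second after the job is handed in, with the robot touching nothing.
It also fails if it takes over 69 s, if anything falls off the work surface, if the arm or the gripper's body presses on something with over 40 N, if the wrist force passes 120 N, or if a joint passes its speed limit or range.

## Working session

There is one attempt and no reset: what is moved stays moved. The work goes in short steps, Python scripts to look and compute and a tool call to move; the robot and the scene stay as the last step left them, time stands still between calls to the robot, and variables do not carry over. Pictures are saved under pics/ and viewed, at most 10 in all, crops included, and the job is handed in when it is done.

Besides the shell and the picture viewer there is one more tool, called after "Call:" as name(argument=value, ...), one argument or row to a line, values as JSON. move_arm: Moves the arm, as the interface text tells. Its arguments: {"type":"object","properties":{"targets":{"type":"array","items":{"type":"array"}},"squeeze":{"type":"number"}},"required":["targets"]}

```bash
mkdir -p pics; ls
cat > h.py <<'E'
import numpy as np, cv2
from workcell import env
from scipy.spatial.transform import Rotation as R
def shot(cam,name=None):
    p=env.read_camera(cam)
    if name: cv2.imwrite(f'pics/{name}.png',p['pixels'][:,:,::-1])
    return p
def proj(p,X):
    c=p['extrinsics']@np.append(X,1); f=192/np.tan(np.radians(p['fovy'])/2)
    return np.array([p['cx']+f*c[0]/-c[2], p['cy']-f*c[1]/-c[2]])
def st():
    s=env.get_state(); q=s['orientation']; return s,np.array(s['tcp_pos']),R.from_quat([q[1],q[2],q[3],q[0]])
E
python3 - <<'E'
from h import *
np.set_printoptions(precision=4,suppress=True)
for cam in ['scene','top']:
    p=shot(cam,cam+'0'); print(cam,{k:v for k,v in p.items() if k!='pixels'})
    for t in ['top_tray','tray_handle','dock_top','nominal_seat','rest_face','rest_lip','glue','big_roll','cup','roll','driver']:
        r=env.landmark_of(t,p)
        print(t,[(np.round(d['centre'],4),round(d['confidence'],2)) for d in r[:2]])
s,t,r=st(); print(s); print(r.as_matrix())
E
```

```text
pics
scene {'fovy': 52.67014497310864, 'cx': 253.80850911236686, 'cy': 189.40389353454992, 'extrinsics': array([[-0.8236, -0.5666, -0.0256,  0.5226],
       [ 0.2176, -0.3572,  0.9083, -0.1677],
       [-0.5238,  0.7425,  0.4175, -1.0059],
       [ 0.    ,  0.    ,  0.    ,  1.    ]]), 'shot': 1}
top_tray [(array([ 0.5608, -0.1317,  0.0522]), 0.73)]
tray_handle [(array([ 0.5531, -0.1006,  0.1098]), 0.84)]
dock_top []
nominal_seat []
rest_face [(array([ 0.5529, -0.1353,  0.0519]), 0.54)]
rest_lip [(array([ 0.5357, -0.0822,  0.0246]), 0.8)]
glue [(array([0.7529, 0.0353, 0.0033]), 0.68)]
big_roll [(array([0.7732, 0.1658, 0.0005]), 0.68)]
cup [(array([ 0.4682,  0.0333, -0.0036]), 0.94), (array([0.7765, 0.1648, 0.0008]), 0.62)]
roll [(array([ 0.3692,  0.3299, -0.0006]), 0.74)]
driver [(array([ 0.3784, -0.1418, -0.0019]), 0.53)]
top {'fovy': 48.18928772808693, 'cx': 252.24331152336364, 'cy': 193.13522697641505, 'extrinsics': array([[ 0.0194, -0.9998, -0.0066,  0.0489],
       [ 0.9885,  0.0182,  0.1504, -0.5986],
       [-0.1503, -0.0095,  0.9886, -1.1337],
       [ 0.    ,  0.    ,  0.   
[... 399 characters left out ...]
0.0021]), 0.33)]
cup []
roll [(array([0.3731, 0.3289, 0.0003]), 0.77)]
driver [(array([ 0.3778, -0.1418,  0.002 ]), 0.71)]
{'clock': 1.2, 'joint_pos': array([-1.4006,  0.3132,  0.0461,  1.3036, -0.    ,  1.4312]), 'qvel': array([-0.0012,  0.0022,  0.001 ,  0.0008, -0.0024,  0.0009]), 'tau': array([ -0.0015, -48.0481,  29.881 ,   0.0005,  -0.0002,   0.    ]), 'tcp_pos': array([ 0.1753, -0.5477,  0.2313]), 'orientation': array([ 0.0001,  0.988 ,  0.1543, -0.    ]), 'wrist_force': array([0.1252, 0.6023, 0.3118]), 'ft_torque': array([ 0.0094,  0.0079, -0.0053]), 'grip_force': 0.0, 'finger_gap': 0.08528369371564638}
[[ 0.9524  0.3048  0.    ]
 [ 0.3048 -0.9524 -0.0001]
 [-0.      0.0001 -1.    ]]
```

View pics/scene0.png

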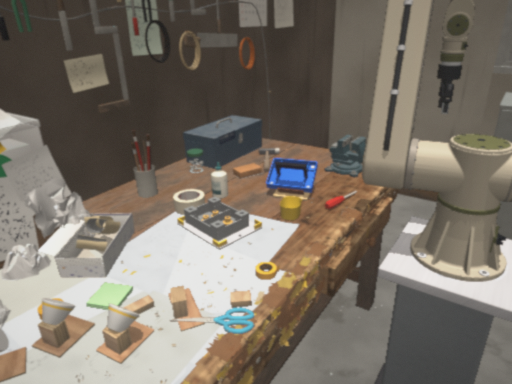

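View pics/top0.png

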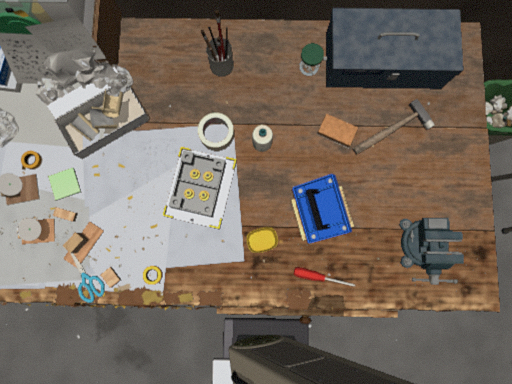

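View crops.

The top view shows the blue tray at about (322,208), its handle bar running (312,190)-(320,228). The dock with the grey tray is at (200,187), the cup at (263,240) and the glue at (263,138). I'll crop these for yaw and socket positions.

Run:
```python
from h import *
p=shot('top'); im=p['pixels'][:,:,::-1]
a=im[140:240,155:255]; b=im[160:260,270:370]
v=np.hstack([cv2.resize(x,(400,400),interpolation=cv2.INTER_CUBIC) for x in (a,b)])
cv2.imwrite('pics/top_crop.png',v)
q=shot('scene'); im=q['pixels'][:,:,::-1]
a=im[185:255,170:270]; b=im[145:215,250:350]
v=np.hstack([cv2.resize(x,(400,280),interpolation=cv2.INTER_CUBIC) for x in (a,b)])
cv2.imwrite('pics/scene_crop.png',v)
for n,pp in (('top',p),('scene',q)):
    for t in ['dock_top','nominal_seat','rest_face','tray_handle','top_tray']:
        print(n,t,[(np.round(d['centre'],4),round(d['confidence'],2)) for d in env.landmark_of(t,pp)[:2]])
```

```text
top dock_top []
top nominal_seat []
top rest_face []
top tray_handle [(array([ 0.5469, -0.1019,  0.1071]), 0.84)]
top top_tray [(array([ 0.5608, -0.1313,  0.0523]), 0.92)]
scene dock_top []
scene nominal_seat [(array([7.532e-01, 3.600e-02, 3.000e-04]), 0.61)]
scene rest_face [(array([ 0.5514, -0.1339,  0.0521]), 0.75)]
scene tray_handle [(array([ 0.5526, -0.0948,  0.1078]), 0.7)]
scene top_tray [(array([ 0.5609, -0.1357,  0.054 ]), 0.88)]
```

View pics/top_crop.png

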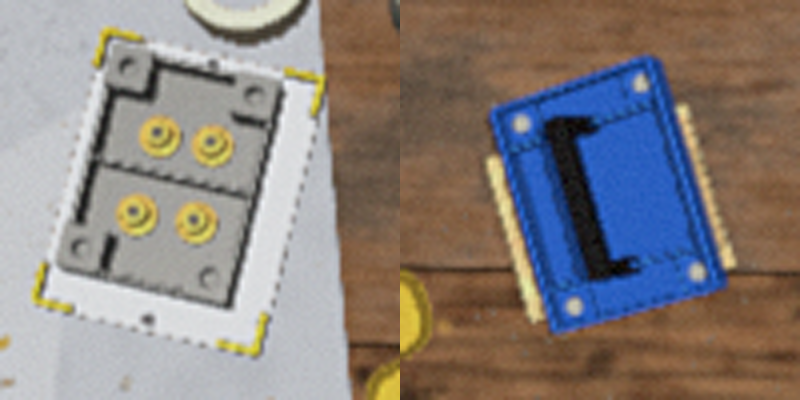

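View pics/scene_crop.png

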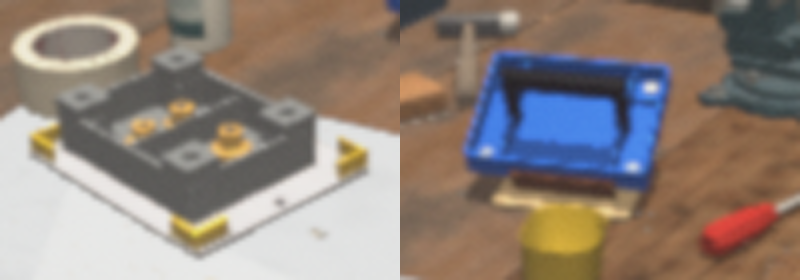

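Top crop: the grey tray's sockets are at (129,67), (255,97), (209,277), (82,248). The blue tray's pin heads are at (521,124), (641,83), (697,272), (574,306), and the handle is on the left-leaning side. The scene crop shows sockets at (84,97), (177,58), (288,112), (192,157). I'll fit both poses.

```bash
cat > fit.py <<'E'
from h import *
from scipy.optimize import least_squares
np.set_printoptions(precision=4,suppress=True)
p=shot('top');q=shot('scene')
cp=lambda L,ox,oy,x0=0:np.array([[(x-x0+.5)/4-.5+ox,(y+.5)/4-.5+oy] for x,y in L])
sT=cp([(129,67),(255,97),(209,277),(82,248)],155,140); sS=cp([(84,97),(177,58),(288,112),(192,157)],170,185)
hT=cp([(521,124),(641,83),(697,272),(574,306)],270,160,400); hS=cp([(486,152),(632,166),(649,87)],250,145,400)
P=np.array([[-45,65],[45,65],[45,-65],[-45,-65]])/1000
def match(obs,pr): # nearest
    return np.concatenate([o-pr[np.argmin(np.linalg.norm(pr-o,axis=1))] for o in obs])
def fd(v,both=True):
    x,y,yaw,z=v; X=[R.from_euler('z',yaw).apply([a,b,0])+[x,y,z] for a,b in P]
    r=match(sT,np.array([proj(p,k) for k in X]))
    return np.concatenate([r,match(sS,np.array([proj(q,k) for k in X])),[(z-.053)/.001*.5]])
s=least_squares(fd,[.6,.19,-.25,.053]); print('dock',s.x,np.degrees(s.x[2]));print(s.fun)
def ft(v):
    x,y,yaw,z=v; r=R.from_euler('zy',[yaw,np.radians(-30)]); X=[r.apply([a,b,.004])+[x,y,z] for a,b in P]
    return np.concatenate([match(hT,np.array([proj(p,k) for k in X])),match(hS,np.array([proj(q,k) for k in X]))])
s=least_squares(ft,[.558,-.134,-1.24,.054]);x,y,yaw,z=s.x; print('tray',s.x,np.degrees(yaw));print(s.fun)
r=R.from_euler('zy',[yaw,np.radians(-30)]); print('handle',r.apply([0,0,.062])+[x,y,z]); print(r.as_matrix())
E
python3 fit.py
```

```text
dock [ 0.6225  0.2126 -0.1302  0.0506] -7.462473801253486
[ 10.3696  -7.2415  -4.5037  -6.5489 -10.7495   6.4372   4.3821   6.1743
   1.1885  -4.9713  -7.6784   0.4415  -0.5952   5.6718   7.5074   0.3182
  -1.1814]
tray [ 0.5571 -0.1272 -1.1528  0.0609] -66.04916169901263
[ 2.5719 -3.655   0.4037 -1.4922 -1.5944  4.2743 -1.1505  1.306  -2.5246
 10.5808  0.356  -2.763   1.7269 -7.9376]
handle [ 0.5261 -0.1272  0.1146]
[[ 0.3516  0.7915 -0.5   ]
 [-0.9139  0.406   0.    ]
 [ 0.203   0.4569  0.866 ]]
```

```bash
sed -i "s/'zy'/'ZY'/g; s/\[.6,.19,-.25,.053\]/[.61,.205,-1.82,.053]/" fit.py; python3 fit.py
```

```text
dock [ 0.6234  0.2134 -1.7799  0.0508] -101.9820714861731
[ 0.2088 -0.0681  0.197   0.2841  0.073  -0.2683  0.3066 -0.1138  0.0225
  0.4821 -0.2845  0.2746 -0.0223  0.3299  0.0092  0.5821 -1.0758]
tray [ 0.5576 -0.1287 -1.2889  0.0564] -73.84899451477112
[ 0.0005  0.1475  0.1586  0.0541 -0.0128  0.2281  0.0758  0.0952  0.0125
  0.0984 -0.1371 -0.3766 -0.6125  0.2273]
handle [ 0.549  -0.099   0.1101]
[[ 0.2409  0.9605 -0.1391]
 [-0.8318  0.2782  0.4803]
 [ 0.5     0.      0.866 ]]
```

Both fits are good to under a pixel. The handle is at about (0.549,-0.099,0.110). The grey tray centre is at (0.623,0.213), with yaw -102°. Because of the last joint's range I'll grasp with tool x = -tray y, so I start swinging over now.

Call:
move_arm(
  targets=[
    [[150,-80,-60],[0,0,-5.2],-1],
    [[150,-80,-60],[0,0,-5.2],-1],
    [[150,-80,-60],[0,0,-5.2],-1],
    [[150,-80,-60],[0,0,-5.2],-1],
    [[150,-80,-60],[0,0,-5.2],-1],
  ],
)

```text
clock: 2.62
tcp_pos: [0.2946, -0.4252, 0.292]
orientation: [0.001, 0.818, 0.575, -0.0]
wrist_force: [0.1, -0.4, -0.0]
finger_gap: 0.0857
grip_force: 0.0
```

```bash
cat >> h.py <<'E'
np.set_printoptions(precision=4,suppress=True)
TR=R.from_euler('ZY',[-1.2889,np.radians(-30)]).as_matrix()   # tray on rest
GR=R.from_matrix(np.c_[-TR[:,1],-TR[:,0],-TR[:,2]])          # tool at grasp
H=np.array([.5495,-.0995,.1092])
SR=R.from_euler('z',-1.7799).as_matrix(); S=np.array([.6234,.2134,.053])
DR=R.from_matrix(np.c_[-SR[:,1],-SR[:,0],-SR[:,2]])
def delta(pos,rot):
    s,t,r=st(); m=r.as_matrix()
    d=m.T@(np.array(pos)-t)*1000; a=np.degrees((r.inv()*rot).as_rotvec())/10
    print('shift',d.round(1),'turn',a.round(3),'tcp',t,'j',s['joint_pos'].round(2),'t',s['clock'],'F',np.round(s['wrist_force'],1),'T',np.round(s['ft_torque'],2),'gap',round(s['finger_gap'],4),'grip',round(s['grip_force'],1))
E
python3 - <<'E'
from h import *
delta(H+TR[:,2]*.12,GR)
E
```

```text
shift [441.4  94.   78.5] turn [  1.67   -3.274 -12.255] tcp [ 0.2946 -0.4252  0.292 ] j [-1.12  0.19  0.03  1.41 -0.    0.8 ] t 2.625 F [ 0.1 -0.4 -0. ] T [-0.03  0.   -0.02] gap 0.0857 grip 0.0
```

Call:
move_arm(
  targets=[
    [[220,50,0],[0,0,-5.2],-1],
    [[220,50,0],[0,0,-5.2],-1],
    [[220,50,0],[0,0,-5.2],-1],
    [[220,50,0],[0,0,-5.2],-1],
    [[220,50,0],[0,0,-5.2],-1],
  ],
)

```text
clock: 3.25
tcp_pos: [0.418, -0.2342, 0.2916]
orientation: [0.0, 0.482, 0.876, 0.0]
wrist_force: [-0.9, -0.6, 0.6]
finger_gap: 0.0852
grip_force: 0.0
```

Run:
```python
from h import *
delta(H+TR[:,2]*.12,GR)
```

```text
shift [101.1 199.8  78.5] turn [ 2.571 -1.927 -7.203] tcp [ 0.418  -0.2342  0.2916] j [-0.68  0.11 -0.06  1.4   0.    0.33] t 3.25 F [-0.9 -0.6  0.6] T [ 0.01  0.02 -0.01] gap 0.0852 grip 0.0
```

Call:
move_arm(
  targets=[
    [[100,200,78],[2.57,-1.93,-7.2],-1],
    [[100,200,78],[2.57,-1.93,-7.2],-1],
    [[100,200,78],[2.57,-1.93,-7.2],-1],
    [[100,200,78],[2.57,-1.93,-7.2],-1],
    [[100,200,78],[2.57,-1.93,-7.2],-1],
  ],
)

```text
clock: 3.88
tcp_pos: [0.5352, -0.0433, 0.2113]
orientation: [0.024, 0.068, 0.98, -0.183]
wrist_force: [-0.5, -0.8, -0.6]
finger_gap: 0.0849
grip_force: 0.0
```

Run:
```python
from h import *
delta(H+TR[:,2]*.06,GR)
```

```text
shift [-5.7 -6.6 56.8] turn [ 0.81  -0.635 -2.287] tcp [ 0.5352 -0.0433  0.2113] j [-0.03  0.24 -0.16  1.14 -0.37  0.11] t 3.875 F [-0.5 -0.8 -0.6] T [0.22 0.06 0.  ] gap 0.0849 grip 0.0
```

Call:
move_arm(
  targets=[
    [[-6,-7,30],[0.81,-0.635,-2.29],-1],
    [[-6,-7,30],[0.81,-0.635,-2.29],-1],
    [[-6,-7,30],[0.81,-0.635,-2.29],-1],
    [[-6,-7,30],[0.81,-0.635,-2.29],-1],
  ],
)

```text
clock: 4.38
tcp_pos: [0.5392, -0.0641, 0.1881]
orientation: [0.037, -0.131, 0.957, -0.256]
wrist_force: [-0.6, -0.0, 0.1]
finger_gap: 0.0852
grip_force: 0.0
```

Run:
```python
from h import *
p=shot('top');q=shot('scene')
for pp in (p,q): print([(d['centre'],d['confidence']) for d in env.landmark_of('tray_handle',pp)])
a=p['pixels'][140:260,250:370,::-1];b=q['pixels'][110:210,250:350,::-1]
cv2.imwrite('pics/above.png',np.hstack([cv2.resize(x,(400,400),interpolation=cv2.INTER_CUBIC) for x in (a,b)]))
delta(H-TR[:,2]*.019,GR)
```

```text
[([0.5478, -0.1018, 0.1071], 0.61)]
[([0.5511, -0.0995, 0.1074], 0.76)]
shift [  0.7   8.4 105.8] turn [ 0.004 -0.008 -0.068] tcp [ 0.5402 -0.0647  0.1886] j [-0.    0.18 -0.34  0.89 -0.5  -0.31] t 4.575 F [-0.  -0.  -0.1] T [0.39 0.13 0.01] gap 0.0854 grip 0.0
```

View pics/above.png

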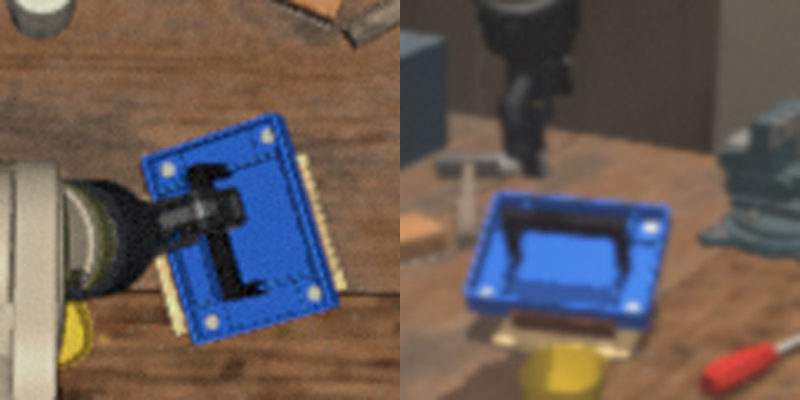

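The picture shows the fingers lined up over the bar (top view around (215,215)), and the network's handle position agrees with the fit. I'm going down square to the tray.

Call:
move_arm(
  targets=[
    [[0,8,30],[0,0,-0.07],-1],
    [[0.5,8,60],[0,0,-0.07],-1],
    [[0.5,8,85],[0,0,-0.07],-1],
    [[0.5,8,104],[0,0,-0.07],-1],
    [[0.5,8,104],[0,0,-0.07],-1],
  ],
)

```text
clock: 5.2
tcp_pos: [0.5509, -0.1086, 0.0928]
orientation: [0.034, -0.136, 0.957, -0.256]
wrist_force: [-0.1, -0.5, -0.3]
finger_gap: 0.086
grip_force: 0.0
```

Run:
```python
from h import *
delta(H-TR[:,2]*.019,GR)
```

```text
shift [-1.2 -0.3  0.3] turn [ 0.01  -0.026  0.007] tcp [ 0.5509 -0.1086  0.0928] j [-0.09  0.28 -0.48  0.61 -0.49 -0.42] t 5.2 F [-0.1 -0.5 -0.3] T [ 0.39  0.06 -0.04] gap 0.086 grip 0.0
```

Call:
move_arm(
  targets=[
    [[0,0,0],[0,0,0],1],
    [[0,0,0],[0,0,0],1],
    [[0,0,0],[0,0,0],1],
    [[0,0,0],[0,0,0],1],
    [[0,0,0],[0,0,0],1],
  ],
  squeeze=30,
)

```text
clock: 5.82
tcp_pos: [0.552, -0.1077, 0.0947]
orientation: [0.036, -0.136, 0.956, -0.256]
wrist_force: [0.2, 2.5, 4.1]
finger_gap: 0.0132
grip_force: 30.2
```

Call:
move_arm(
  targets=[
    [[0,0,0],[0,0,0],1],
    [[0,0,0],[0,0,0],1],
    [[0,0,0],[0,0,0],1],
    [[0,0,0],[0,0,0],1],
  ],
  squeeze=90,
)

```text
clock: 6.32
tcp_pos: [0.5521, -0.1075, 0.0949]
orientation: [0.036, -0.137, 0.956, -0.256]
wrist_force: [-2.7, 4.2, 6.4]
finger_gap: 0.0126
grip_force: 89.1
```

Run:
```python
from h import *
delta(H-TR[:,2]*.019,GR)
```

```text
shift [0.3 0.2 2.4] turn [ 0.002 -0.002  0.01 ] tcp [ 0.5521 -0.1075  0.0949] j [-0.09  0.27 -0.48  0.61 -0.49 -0.42] t 6.325 F [-2.7  4.2  6.4] T [ 0.53  0.28 -0.12] gap 0.0126 grip 89.1
```

Call:
move_arm(
  targets=[
    [[0,0,-8],[0,0,0],1],
    [[0,0,-20],[0,0,0],1],
    [[0,0,-40],[0,0,0],1],
    [[0,0,-60],[0,0,0],1],
    [[0,0,-75],[0,0,0],1],
  ],
)

```text
clock: 6.95
tcp_pos: [0.541, -0.0709, 0.1599]
orientation: [0.035, -0.137, 0.956, -0.256]
wrist_force: [0.3, -0.3, -4.0]
finger_gap: 0.0122
grip_force: 88.1
```

Run:
```python
from h import *
# TCP 43 mm above underside
g=S+[0,0,.043+.012+.10]
delta(g,DR)
s,t,r=st(); print('half', r.as_matrix().T@np.array([0,0,.08])*1000)
```

```text
shift [-158.5  192.4 -166.6] turn [-2.932  0.723  2.761] tcp [ 0.541  -0.0709  0.1599] j [-0.01  0.2  -0.39  0.81 -0.5  -0.34] t 6.95 F [ 0.3 -0.3 -4. ] T [0.87 0.19 0.02] gap 0.0122 grip 88.1
half [  0.1962 -39.8724 -69.3553]
```

Call:
move_arm(
  targets=[
    [[0,-20,-35],[-0.75,0.18,0.69],1],
    [[0,-40,-70],[-1.45,0.36,1.38],1],
    [[0,-40,-70],[-2.2,0.54,2.07],1],
    [[0,-40,-70],[-2.93,0.72,2.76],1],
    [[0,-40,-70],[-2.93,0.72,2.76],1],
  ],
)

```text
clock: 7.58
tcp_pos: [0.5414, -0.0733, 0.2397]
orientation: [0.0, 0.106, 0.994, -0.001]
wrist_force: [0.1, 0.1, -3.8]
finger_gap: 0.0125
grip_force: 88.6
```

Run:
```python
from h import *
g=S+[0,0,.043+.012+.10]
delta(g,DR)
```

```text
shift [-19.8 297.6  31.1] turn [-0.013  0.003 -0.017] tcp [ 0.5414 -0.0733  0.2397] j [-0.28  0.25 -0.01  1.3  -0.   -0.07] t 7.575 F [ 0.1  0.1 -3.8] T [-0.05  0.01 -0.01] gap 0.0125 grip 88.6
```

Call:
move_arm(
  targets=[
    [[-3,40,0],[0,0,0],1],
    [[-7,95,0],[0,0,0],1],
    [[-11,150,0],[0,0,0],1],
    [[-15,205,0],[0,0,0],1],
    [[-18,260,0],[0,0,0],1],
  ],
)

```text
clock: 8.2
tcp_pos: [0.6127, 0.1818, 0.2393]
orientation: [0.001, 0.103, 0.995, -0.002]
wrist_force: [0.7, -0.4, -3.5]
finger_gap: 0.0123
grip_force: 88.8
```

Call:
move_arm(
  targets=[
    [[-2,30,15],[0,0,0],1],
    [[-2,38,30],[0,0,0],1],
    [[-2,38,30],[0,0,0],1],
    [[-2,38,30],[0,0,0],1],
  ],
)

```text
clock: 8.7
tcp_pos: [0.6228, 0.2149, 0.2098]
orientation: [0.001, 0.105, 0.994, -0.001]
wrist_force: [0.4, 0.0, -3.8]
finger_gap: 0.0119
grip_force: 88.8
```

Run:
```python
from h import *
p=shot('top');q=shot('scene')
a=p['pixels'][130:250,140:260,::-1];b=q['pixels'][150:250,170:270,::-1]
cv2.imwrite('pics/dock.png',np.hstack([cv2.resize(x,(400,400),interpolation=cv2.INTER_CUBIC) for x in (a,b)]))
for pp in (p,q): print([(d['centre'],d['confidence']) for t in('tray_handle','top_tray') for d in env.landmark_of(t,pp)])
delta(S+[0,0,.043+.017],DR)
```

```text
[([0.6205, 0.213, 0.2252], 0.89), ([0.6228, 0.2163, 0.1617], 0.82)]
[([0.6267, 0.2193, 0.2281], 0.95), ([0.6247, 0.2146, 0.1625], 0.79)]
shift [-0.1 -1.5 97.1] turn [-0.005  0.012 -0.009] tcp [0.6235 0.215  0.2101] j [ 0.21  0.49  0.25  1.34 -0.    0.42] t 9.0 F [-0.  -0.3 -4.2] T [-0.02  0.03  0.05] gap 0.0122 grip 88.8
```

View pics/dock.png

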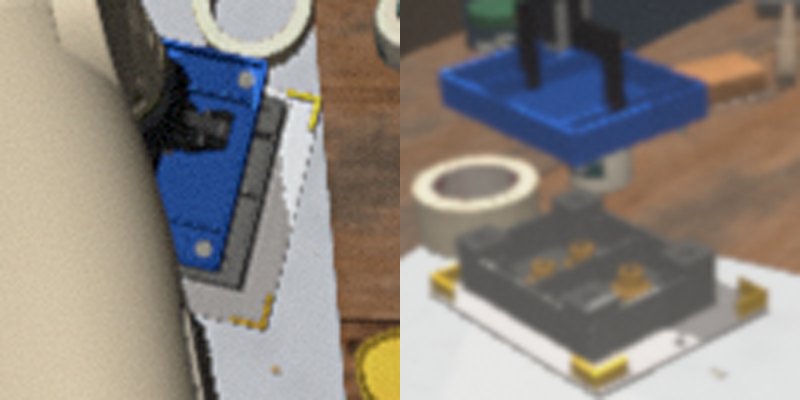

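The tray is level above the dock, its pin heads at (245,79) and (203,249) in the left crop. I'll measure where it sits relative to the tool from these pin heads.

Run:
```python
from h import *
from scipy.optimize import least_squares
p=shot('top'); s,t,r=st()
im=p['pixels'].astype(float)
obs=[]
for u,v in ((245,79),(203,249)):
    u0,v0=u/3.333+140,v/3.333+130; a,b=int(round(u0)),int(round(v0))
    w=im[b-3:b+4,a-3:a+4,0]; w=np.clip(w-np.median(w)-15,0,None); yy,xx=np.mgrid[b-3:b+4,a-3:a+4]
    obs.append([(w*xx).sum()/w.sum(),(w*yy).sum()/w.sum()]); print((u0,v0),obs[-1])
m=r.as_matrix(); yaw=np.arctan2(-m[1,1],-m[0,1]); print('tool-as-tray yaw',np.degrees(yaw),'dock',np.degrees(-1.7799))
for z in (.165,.167,.170):
  P0=np.array([[-45,65],[-45,-65],[45,65],[45,-65]])/1000
  def f(v):
    Z=R.from_euler('z',v[2]);X=np.array([proj(p,Z.apply([a,b,.004])+[v[0],v[1],z]) for a,b in P0])
    return np.concatenate([np.array(o)-X[np.argmin(np.linalg.norm(X-o,axis=1))] for o in obs]+[[(v[2]-yaw)/.01]])
  q=least_squares(f,[t[0],t[1],yaw]); print(z,q.x[:2],np.degrees(q.x[2]),'tray - tcp in tray axes',(R.from_euler('z',yaw).inv().apply([*(q.x[:2]-t[:2]),0])*1000)[:2],q.fun.round(2))
```

```text
(213.5073507350735, 153.7023702370237) [np.float64(213.63515312916113), np.float64(153.0705725699068)]
(200.9060906090609, 204.7074707470747) [np.float64(200.4645006016847), np.float64(203.98194945848377)]
tool-as-tray yaw -102.06249793667536 dock -101.98075795533524
0.165 [0.6232 0.2152] -102.09573111272739 tray - tcp in tray axes [-0.0601 -0.1888] [ 0.17 -0.26 -0.17  0.25 -0.06]
0.167 [0.6229 0.215 ] -102.09548907500002 tray - tcp in tray axes [ 0.2464 -0.4986] [ 0.16 -0.21 -0.16  0.2  -0.06]
0.17 [0.6223 0.2146] -102.09512221796388 tray - tcp in tray axes [ 0.7062 -0.9632] [ 0.14 -0.13 -0.14  0.13 -0.06]
```

The tray is centred on the TCP. I'm descending until the pin tips sit just above the post tops.

Call:
move_arm(
  targets=[
    [[0,-1.5,30],[0,0.01,0],1],
    [[0,-1.5,60],[0,0.01,0],1],
    [[0,-1.5,82],[0,0.01,0],1],
    [[0,-1.5,92],[0,0.01,0],1],
    [[0,-1.5,92],[0,0.01,0],1],
  ],
)

```text
clock: 9.68
tcp_pos: [0.6226, 0.2139, 0.1171]
orientation: [-0.001, 0.105, 0.995, -0.001]
wrist_force: [-1.2, 0.7, -4.2]
finger_gap: 0.0122
grip_force: 88.8
```

Run:
```python
from h import *
delta(S+[0,0,.043],DR)
```

```text
shift [-0.9 -0.3 21.1] turn [-0.009 -0.009 -0.004] tcp [0.6226 0.2139 0.1171] j [ 0.21  0.53  0.09  1.13 -0.    0.42] t 9.675 F [-1.2  0.7 -4.2] T [ 0.02 -0.03 -0.03] gap 0.0122 grip 88.8
```

Call:
move_arm(
  targets=[
    [[-0.7,-0.3,4],[0,0,0],1],
    [[-0.7,-0.3,7],[0,0,0],1],
    [[-0.7,-0.3,9],[0,0,0],1],
    [[-0.7,-0.3,10],[0,0,0],1],
    [[-0.7,-0.3,11],[0,0,0],1],
  ],
)

```text
clock: 10.3
tcp_pos: [0.6236, 0.2137, 0.1065]
orientation: [-0.0, 0.105, 0.995, -0.001]
wrist_force: [-0.1, -0.2, -3.7]
finger_gap: 0.0123
grip_force: 88.8
```

Run:
```python
from h import *
delta(S+[0,0,.043],DR)
```

```text
shift [ 0.1 -0.4 10.5] turn [-0.006 -0.002 -0.003] tcp [0.6236 0.2137 0.1065] j [ 0.21  0.53  0.07  1.11 -0.    0.42] t 10.3 F [-0.1 -0.2 -3.7] T [-0.04 -0.02 -0.01] gap 0.0123 grip 88.8
```

No contact yet, so I'm continuing.

Call:
move_arm(
  targets=[
    [[0,0,1],[0,0,0],1],
    [[0,0,2],[0,0,0],1],
    [[0,0,3],[0,0,0],1],
    [[0,0,4],[0,0,0],1],
    [[0,0,4],[0,0,0],1],
  ],
)

```text
clock: 10.92
tcp_pos: [0.6235, 0.2137, 0.1025]
orientation: [-0.0, 0.105, 0.995, -0.001]
wrist_force: [-0.4, -0.6, -2.4]
finger_gap: 0.0121
grip_force: 89.0
```

Run:
```python
from h import *
delta(S+[0,0,.043],DR)
```

```text
shift [ 0.  -0.3  6.5] turn [-0.007 -0.003 -0.003] tcp [0.6235 0.2137 0.1025] j [ 0.21  0.54  0.06  1.1  -0.    0.42] t 10.925 F [-0.4 -0.6 -2.4] T [-0.01  0.   -0.02] gap 0.0121 grip 89.0
```

Call:
move_arm(
  targets=[
    [[0,0,1],[0,0,0],1],
    [[0,0,2],[0,0,0],1],
    [[0,0,3],[0,0,0],1],
    [[0,0,4],[0,0,0],1],
    [[0,0,4],[0,0,0],1],
  ],
)

```text
clock: 11.55
tcp_pos: [0.6236, 0.2136, 0.1024]
orientation: [0.001, 0.105, 0.995, -0.0]
wrist_force: [-8.2, -3.2, 16.4]
finger_gap: 0.0119
grip_force: 91.9
```

Run:
```python
from h import *
delta(S+[0,0,.043],DR)
```

```text
shift [ 0.1 -0.3  6.4] turn [-0.003  0.011 -0.003] tcp [0.6236 0.2136 0.1024] j [ 0.21  0.53  0.06  1.1  -0.    0.42] t 11.55 F [-8.2 -3.2 16.4] T [-0.49  1.71  0.05] gap 0.0119 grip 91.9
```

Run:
```python
from h import *
q=shot('scene')
b=q['pixels'][175:255,170:270,::-1]
cv2.imwrite('pics/ride.png',cv2.resize(b,(750,600),interpolation=cv2.INTER_CUBIC))
s,t,r=st()
for off in (.0375,.0405,.0495):
  print(off,[proj(q,t-[0,0,off]+SR@np.array([sx*.06,sy*.08,0])).round(1) for sx in(-1,1) for sy in (-1,1)])
for pp in (shot('top'),q): print([(d['centre'],d['confidence']) for t in('tray_handle','top_tray') for d in env.landmark_of(t,pp)])
```

```text
0.0375 [array([216.3, 222.7]), array([183. , 204.3]), array([248.6, 208. ]), array([214.6, 192. ])]
0.0405 [array([216.4, 223.7]), array([183.1, 205.2]), array([248.7, 208.9]), array([214.6, 192.8])]
0.0495 [array([216.6, 226.5]), array([183.4, 207.9]), array([248.8, 211.6]), array([214.8, 195.4])]
[([0.6239, 0.2104, 0.1171], 0.7), ([0.6238, 0.2137, 0.0555], 0.62)]
[([0.6275, 0.2132, 0.0559], 0.86)]
```

View pics/ride.png

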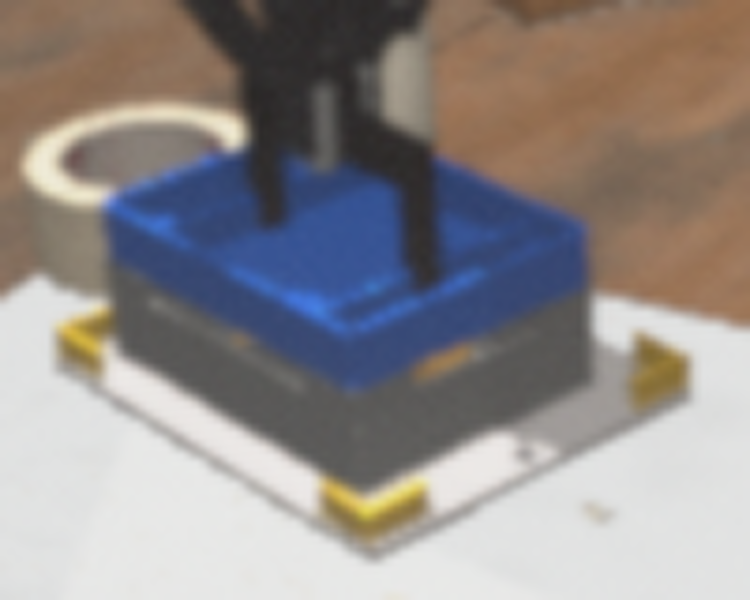

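The near corner's underside is at (348,390) in the crop, which is pixel (216.4,227.0). That matches the seated height, and daylight shows only over the lower walls. The tray is home and resisting further push, so I'll take off the preload and release.

Call:
move_arm(
  targets=[
    [[0,0,-2],[0,0,0],1],
    [[0,0,-3.5],[0,0,0],1],
    [[0,0,-3.5],[0,0,0],1],
    [[0,0,-3.5],[0,0,0],1],
  ],
  squeeze=30,
)

```text
clock: 12.35
tcp_pos: [0.6235, 0.2137, 0.1024]
orientation: [-0.0, 0.105, 0.995, -0.001]
wrist_force: [-3.7, -1.3, 6.2]
finger_gap: 0.0123
grip_force: 90.3
```

Call:
move_arm(
  targets=[
    [[0,0,0],[0,0,0],0.3],
    [[0,0,0],[0,0,0],0],
    [[0,0,0],[0,0,0],-0.4],
    [[0,0,0],[0,0,0],-0.4],
    [[0,0,0],[0,0,0],-0.4],
  ],
)

```text
clock: 12.98
tcp_pos: [0.6235, 0.2137, 0.1019]
orientation: [-0.0, 0.105, 0.995, -0.001]
wrist_force: [1.9, 0.2, 0.9]
finger_gap: 0.0595
grip_force: 0.0
```

Run:
```python
from h import *
delta(S+[0,0,.043],DR)
```

```text
shift [ 0.1 -0.3  5.9] turn [-0.007 -0.004 -0.003] tcp [0.6235 0.2137 0.1019] j [ 0.21  0.54  0.06  1.1  -0.    0.42] t 12.975 F [1.9 0.2 0.9] T [ 0.   -0.03 -0.04] gap 0.0595 grip 0.0
```

Released cleanly. I'm backing off straight up, then clearing the view.

Call:
move_arm(
  targets=[
    [[0,0,-20],[0,0,0],-0.4],
    [[0,0,-50],[0,0,0],-0.4],
    [[0,0,-100],[0,0,0],-0.4],
    [[0,0,-150],[0,0,0],-0.4],
    [[0,0,-180],[0,0,0],-0.4],
  ],
)

```text
clock: 13.6
tcp_pos: [0.6243, 0.2141, 0.2853]
orientation: [0.002, 0.105, 0.995, 0.0]
wrist_force: [0.6, 0.0, -0.9]
finger_gap: 0.0593
grip_force: 0.0
```

Call:
move_arm(
  targets=[
    [[0,-60,0],[0,0,0],-0.4],
    [[0,-120,0],[0,0,0],-0.4],
    [[0,-180,0],[0,0,0],-0.4],
    [[0,-240,0],[0,0,0],-0.4],
    [[0,-280,0],[0,0,0],-0.4],
  ],
)

```text
clock: 14.22
tcp_pos: [0.5646, -0.0624, 0.2825]
orientation: [-0.0, 0.106, 0.994, -0.001]
wrist_force: [0.6, -0.3, -1.0]
finger_gap: 0.0598
grip_force: 0.0
```

Run:
```python
from h import *
p=shot('top');q=shot('scene')
a=p['pixels'][110:250,140:280,::-1];b=q['pixels'][165:265,170:270,::-1]
cv2.imwrite('pics/final.png',np.hstack([cv2.resize(x,(400,400),interpolation=cv2.INTER_CUBIC) for x in (a,b)]))
for pp in (p,q): print([(t,d['centre'],round(d['confidence'],2)) for t in('tray_handle','top_tray','glue','cup','big_roll','roll','driver') for d in env.landmark_of(t,pp)[:1]])
delta(S,DR)
```

```text
[('tray_handle', [0.6221, 0.214, 0.1152], 0.76), ('top_tray', [0.622, 0.2168, 0.0559], 0.56), ('glue', [0.7571, 0.0369, -0.0027], 0.66), ('cup', [0.4736, 0.0309, -0.0002], 0.78), ('big_roll', [0.7792, 0.1706, 0.0028], 0.69), ('roll', [0.3683, 0.3315, -0.0032], 0.76), ('driver', [0.3695, 0.332, -0.0004], 0.22)]
[('tray_handle', [0.6248, 0.217, 0.1157], 0.6), ('top_tray', [0.6257, 0.2111, 0.0574], 0.83), ('glue', [0.7519, 0.0341, 0.0008], 0.65), ('cup', [0.4692, 0.0332, -0.0004], 0.83), ('big_roll', [0.7758, 0.1704, -0.0004], 0.79), ('roll', [0.3752, 0.3293, 0.0004], 0.7), ('driver', [0.3751, -0.1419, 0.0002], 0.63)]
shift [ -0.1 279.5 228.9] turn [-0.007 -0.003 -0.   ] tcp [ 0.5654 -0.0597  0.2822] j [-0.25  0.29  0.14  1.42 -0.   -0.04] t 15.025 F [-0.6  0.3 -0.4] T [ 0.03 -0.08 -0.04] gap 0.0597 grip 0.0
```

View pics/final.png

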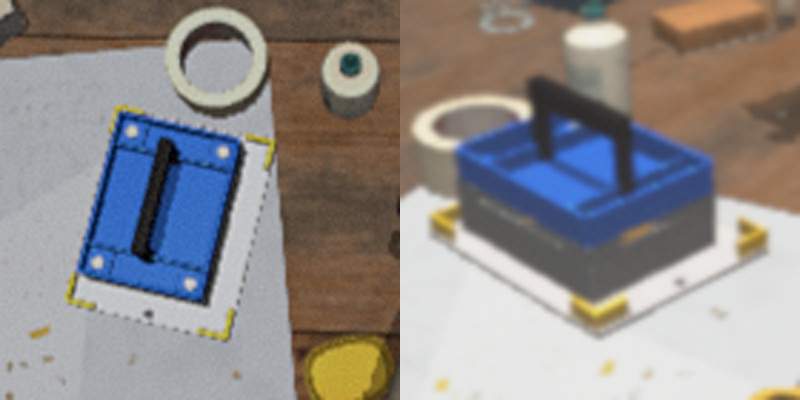

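The tray sits level and flush on the grey tray. The handle is at z 0.115, which is 53 + 62 mm, so it is fully seated, and the bystanders are where they were.

```bash
python3 -c "
from workcell import env
print(env.hand_in())"
```

```text
the job is handed in; nothing more can be done
None
```

I stacked the blue tray level and fully home on the grey tray, let go of it cleanly with the glue, tape rolls, container and screwdriver left undisturbed, and handed the job in at about 15 s on the robot's clock; no verdict came back.

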